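# Stand the rinsed insert plate on edge to dry and log it on the tally counter

## Task

Take the perforated aluminium insert plate off its sloping drain rest and stand it upright by itself on the grey drying pad, on the thin short edge opposite its finger notch (notch on top), wholly on the pad and with that edge running along the pad's long side; set it down gently, without dropping it or letting it topple. Only when it stands released, log it: swing the tally counter's sprung lever over to its stop and let it spring back. Leave the tamping block, the weighing boat and the spatula where they lie.

Things in the scene. Friction and masses are not known exactly. Their poses are not given: they have to be found in the camera images.
- plate: loose perforated aluminium insert plate, 90 x 56 x 16 mm, about 0.2 kg. Origin at its centre. Its x axis (90 mm) points to the short edge that has a finger notch (24 mm wide, 10 mm deep) in its middle, y runs along the 56 mm width, z is its thickness. At the start it lies on the drain rest, sloping 25 degrees, its notch edge uppermost and its z axis upward; it is to end with its x axis straight up
- plate_foot (a point): centre of the plate's thin 56 x 16 mm end face farthest from the notch, the face to stand on (45 mm from the plate's centre along its -x)
- rest: fixed grey plastic drain rest, 110 x 34 mm, origin at the centre of its underside; its 34 mm wide board rises towards its +x at 25 degrees, with a lip 8 mm high at its low end against which the plate rests. The plate overhangs the board by 11 mm at each long side. The plate's centre lies about 43 mm above the worktop, its top end about 70 mm
- pad: fixed flat grey drying pad, 150 mm (its x) by 100 mm (its y), 4 mm thick, origin at the centre of its underside on the worktop
- counter: fixed steel tally counter, box 50 (x) x 70 (y) x 42 mm high, origin at the centre of its underside; its lever stands on its top
- lever_hinge (a point): middle of the lever's hinge, 48 mm above the worktop; the hinge line runs along the counter's x
- lever_knob (a point): centre of the white knob at the end of the lever: a bar 20 mm long along the counter's x, 18 mm in diameter, 60 mm from the hinge; at rest 102 mm above the worktop and leaning to the counter's -y
- lever (a joint): angle of the sprung lever: 0 at rest (leaning 0.45 rad to the counter's -y), 0.9 at its stop (leaning 0.45 rad to the counter's +y); needs 1 to 4 N at the knob and springs back when let go
- tamper: bystander: clear acrylic tamping block 60 x 40 x 22 mm with a knob, 36 mm high in all, origin under its centre
- boat: bystander: low stainless steel weighing boat 85 x 55 x 14 mm, origin under its centre
- spatula: bystander: spatula 180 mm long lying on the worktop
Things that resemble listed ones, but are neither listed nor needed, are in the scene too. What is shaped like the plate but green or turquoise is not meant.

How it is judged:
By the outcome, as a careful person would: the job done as asked, in the order asked, and still so for the second after the job is handed in, with the robot touching nothing.
It also fails if it takes over 59 s, if anything falls off the work surface, if the arm or the gripper's body presses on something with over 40 N, if the wrist force passes 120 N, or if a joint passes its speed limit or range.

## Robot

A 6-joint arm with a two-finger parallel gripper is mounted at the origin on the work surface. World frame = base frame: x ahead of the robot, y to its left, z up, the work surface at z = 0. Lengths are in m, angles in rad, forces in N, time in s.
With the tool pointing down it reaches from about 0.3 to 0.875 m from the base axis. Payload 6.4 kg.
Tool frame: the origin (TCP) lies midway between the tips of the shut fingers; the grasp point (between the pads) lies 19 mm behind it; z points along the fingers, y is the line along which they close (so a half turn about z gives the same grasp; the last joint's range is limited). The gripper opens to 85 mm and grips with 20 to 120 N. Pads are 22 mm wide; open, the fingers measure 114 mm over their backs; the gripper's body (76 mm by 85 mm) begins 54 mm behind the grasp point. The pads swing forward as they close: fully open they stand 13 mm farther back than shut.
Start: joints at [-1.471, 0.181, 1.607, -0, 1.354, -0.206], TCP at [0.173, -0.548, 0.209] pointing down, gripper open.
Joint ranges: [-2.99, 2.99], [-0.89, 2.07], [0.3, 2.58], [-1.14, 4.28], [0, 2.63], [-3.12, 3.12]. Speed limits (rad/s): [2.57, 2.57, 3.01, 3.14, 3.14, 3.14].

## Interface

Orientations are given as a unit quaternion [w, x, y, z].
In Python, from bench import get_obs, camera, hand_in gives the robot as it stands.
- The arm moves only by the tool carry_out, never from a script. Its argument "plan" is a list that holds one entry, the list of rows, each a list of 7 numbers: the shift along the world's x, y, z in m, then the turn, a rotation vector about the world's x, y, z in rad, then the opening, from 0 (shut) to 1 (fully open). In form: [[[x, y, z, rx, ry, rz, hand], ...]]. A call has exactly 5 rows; each row is the pose to reach, as a shift and turn from the pose commanded when the call began; what a row does not reach only later rows make up. A row lasts 1/12 s, in which the tool goes at most 41.7 mm and 7.16 degrees, less where a joint would pass 70% of its speed; a pose out of reach is approached as far as the arm can. A call with a gripper value outside its range is refused whole. The fingers move at their own pace and stop on an object; the grip force is fixed at half the most. Time passes only in rows, so rows that repeat a pose let the fingers close, or fill a call up. It gives the time, the measured TCP pose, the force, the opening and the grip force at its end, in the units of the state.
- get_obs(): the state, without advancing time (a new reading comes with each control period).
- camera(name): name is "scene" or "top"; returns a dict with "pixels" (384x512x3 uint8, red, green, blue), "z_map" (384x512 float32, m along the optical axis (not along the pixel's ray), 0 where there is no reading), "camera_matrix" (3x3 intrinsics, pixels), "k1" (the pictures are not rectified: a ray, as slopes to the right and down, at radius r is drawn at 1 + k1 r^2 times it, then the intrinsics apply), "cam_to_world" (4x4, takes a point from camera to world coordinates). Camera axes: x right, y up, looking along -z (the intrinsics and any distortion apply to the point x, -y, -z); pixel columns grow to the right and rows downward; lengths in m; the calibration is good to about 2 mm. A picture is of the moment at which its call begins.
- hand_in(): hands the job in; it is judged then, once.
The state is a dict: "time_s": time; "q": joint angles; "dq": joint speeds; "joint_efforts": joint torques, N m; "eef_pos": TCP position; "eef_rot": TCP orientation; "wrist_force": force on the tool from outside, world axes, zero at the start; "torque": the same for the moment, N m; "opening": opening from 0.0 (shut) to 1.0 (fully open); "grasp_force": force on a finger pad.
Only numpy, scipy, OpenCV 4.12 (cv2) and the standard library are available. Lean on these libraries where they do the work, as an engineer would, in place of code of your own. Each camera call takes 0.05 s, during which the arm holds its last target. There are 200 camera calls.

## Working session

There is one attempt and no reset: what is moved stays moved. The work goes in short steps, Python scripts to look and compute and a tool call to move; the robot and the scene stay as the last step left them, time stands still between calls to the robot, and variables do not carry over. Pictures are saved under pics/ and viewed, at most 11 in all, crops included, and the job is handed in when it is done.

Besides the shell and the picture viewer there is one more tool, called after "Call:" by a JSON object that holds its "fn" and its "kwargs", one argument or row to a line. carry_out: Moves the arm, as the interface text tells. Its arguments: {"type":"object","properties":{"plan":{"type":"array","items":{"type":"array","items":{"type":"array","items":{"type":"number"}}}}},"required":["plan"]}

```bash
mkdir -p pics
cat > h.py <<'E'
import numpy as np, cv2
from bench import get_obs, camera, hand_in
def shot(n, save):
    c=camera(n); np.savez(f'{save}.npz',**c)
    cv2.imwrite(f'pics/{save}.png',c['pixels'][:,:,::-1]); return c
def load(s): return dict(np.load(f'{s}.npz'))
def world(c):
    K=c['camera_matrix'];k=float(c['k1']);h,w=c['z_map'].shape
    u,v=np.meshgrid(np.arange(w),np.arange(h))
    xd=(u-K[0,2])/K[0,0]; yd=(v-K[1,2])/K[1,1]
    x,y=xd.copy(),yd.copy()
    for _ in range(20):
        f=1+k*(x*x+y*y); x,y=xd/f,yd/f
    z=c['z_map']; P=np.stack([x*z,-y*z,-z,np.ones_like(z)],-1)
    W=P@c['cam_to_world'].T
    W=W[...,:3]; W[z==0]=np.nan; return W
E
python3 - <<'E'
from h import *
for n in('scene','top'):
    c=shot(n,n+'0'); print(n,c['k1'],c['cam_to_world'].round(3).tolist())
o=get_obs();print(o)
E
```

```text
scene -0.18751411832786496 [[0.707, -0.383, 0.595, 1.189], [0.708, 0.399, -0.583, -0.635], [-0.014, 0.833, 0.553, 0.709], [0.0, 0.0, 0.0, 1.0]]
top -0.01922126997910376 [[-0.02, 0.989, -0.149, 0.407], [-0.999, -0.015, 0.036, 0.027], [0.034, 0.15, 0.988, 0.914], [0.0, 0.0, 0.0, 1.0]]
{'time_s': 0.1, 'q': array([-1.47128458e+00,  1.81516108e-01,  1.60788270e+00, -2.44694076e-05,
        1.35376971e+00, -2.06286544e-01]), 'dq': array([-4.27475023e-04, -2.02786811e-03, -2.46128738e-03,  1.35809434e-03,
       -8.98442497e-06, -7.63806570e-04]), 'joint_efforts': array([-3.01589444e-05, -4.45875621e+01, -3.52239132e+01, -3.11434742e-04,
        4.09246248e-03,  1.67786425e-06]), 'eef_pos': array([ 0.17307039, -0.54779699,  0.20865873]), 'eef_rot': array([-7.87446877e-04,  9.88332971e-01,  1.52306658e-01,  3.01170596e-05]), 'wrist_force': array([0.38808869, 0.4008518 , 0.6231691 ]), 'torque': array([-0.02027768, -0.01711099,  0.0072792 ]), 'grasp_force': 0.0, 'opening': 1.0006831910391445}
```

View pics/top0.png

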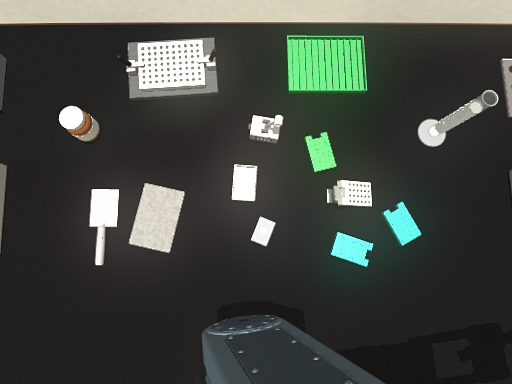

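View pics/scene0.png

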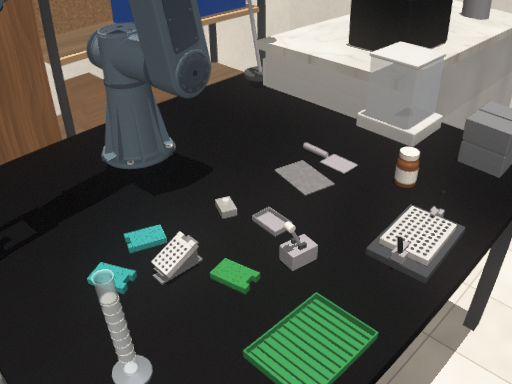

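Top view: the only aluminium-white perforated plate on a sloping rest is at (355,193). The plates at (320,152) green, (350,249) and (402,223) turquoise are decoys, and the white rack at (172,64) is a different shape. The grey pad is at (157,217), the counter at (265,128), the boat at (244,183), the tamper at (263,231) and the spatula at (103,225). I'll confirm the plate in an enlarged crop and measure.

```bash
cat > m.py <<'E'
from h import *
a=load('top0');b=load('scene0')
A=a['pixels'][170:220,315:385];B=b['pixels'][220:290,140:215];C=a['pixels'][105:150,240:292];D=b['pixels'][210:275,265:330]
r=lambda i:cv2.resize(i,(395,295),interpolation=cv2.INTER_CUBIC)
cv2.imwrite('pics/crop0.png',np.vstack([np.hstack([r(A),r(B)]),np.hstack([r(C),r(D)])])[:,:,::-1])
W=world(a);V=world(b)
def box(P,n):
    print(n,len(P),cv2.minAreaRect((P[:,:2]*1000).astype(np.float32)),'z',np.percentile(P[:,2],[2,50,98]).round(4))
    return P
def reg(W,r0,r1,c0,c1,z0,z1):
    P=W[r0:r1,c0:c1].reshape(-1,3); return P[(P[:,2]>z0)&(P[:,2]<z1)]
print('table z',np.nanmedian(W[270:290,120:180,2]),np.nanmedian(V[180:200,120:160,2]))
g=a['pixels'].mean(-1)
P=W[175:260,120:190][g[175:260,120:190]>70];box(P,'pad')
for W_,nm,rr in((W,'top',(170,220,320,385)),(V,'scene',(220,290,140,215))):
    P=reg(W_,*rr,0.025,0.09); box(P,'plate '+nm)
    # plane ransac
    best=None;rng=np.random.default_rng(0)
    for _ in range(500):
        s=P[rng.choice(len(P),3,False)];n=np.cross(s[1]-s[0],s[2]-s[0]);l=np.linalg.norm(n)
        if l<1e-6: continue
        n/=l; 
        if abs(n[2])<.7: continue
        I=abs((P-s[0])@n)<.002
        if best is None or I.sum()>best.sum():best=I
    Q=P[best];c=Q.mean(0);n=np.linalg.svd(Q-c)[2][2];n*=np.sign(n[2])
    dn=n[:2]/np.linalg.norm(n[:2]);x=np.r_[-dn*n[2],np.linalg.norm(n[:2])];y=np.cross(n,x)
    print('n',n.round(3),'tilt',np.degrees(np.arccos(n[2])),'heading x',np.degrees(np.arctan2(x[1],x[0])),len(Q))
    q=np.c_[Q@x,Q@y].astype(np.float32)
    # axis of in-plane rectangle
    (cx,cy),(w,h),ang=cv2.minAreaRect(((q-q.mean(0))*1000).astype(np.float32));print('rect in plane',w,h,ang)
    lo,hi=np.percentile(q,[.5,99.5],axis=0);print('ext',(hi-lo).round(4))
    m=(lo+hi)/2;ctr=x*m[0]+y*m[1]+n*(c@n)-n*.008
    print('centre',ctr.round(4))
for W_,nm,rr,kr in((W,'top',(105,150,240,292),0),(V,'scene',(210,275,265,330),0)):
    P=box(reg(W_,*rr,0.034,0.046),'counter top '+nm)
    P=box(reg(W_,*rr,0.006,0.046),'counter all '+nm)
    P=box(reg(W_,*rr,0.09,0.13),'knob '+nm); print(P.mean(0))
P=box(reg(W,160,210,225,262,0.004,0.05),'boat');P=box(reg(W,215,250,248,280,0.006,0.05),'tamper')
P=box(reg(W,185,270,85,125,0.001,0.05),'spat')
E
python3 m.py
```

```text
table z 0.0007851388875994014 0.0011607997857258079
pad 2729 ((474.37005615234375, 233.5019073486328), (100.32212829589844, 154.08316040039062), 75.05840301513672) z [nan nan nan]
plate top 893 ((520.1066284179688, -232.55401611328125), (98.47291564941406, 56.7449951171875), 89.54953002929688) z [0.0331 0.0544 0.0689]
n [ 0.002 -0.417  0.909] tilt 24.659097198077824 heading x 90.26795399423825 615
rect in plane 55.846744537353516 91.03812408447266 88.53617095947266
ext [0.0891 0.0554]
centre [ 0.5203 -0.2362  0.0444]
plate scene 1086 ((521.9610595703125, -233.50686645507812), (96.19458770751953, 60.01002502441406), 88.87301635742188) z [0.0289 0.0494 0.0682]
n [-0.001 -0.411  0.912] tilt 24.286255121785302 heading x 89.82333575053642 706
rect in plane 58.807456970214844 90.71430206298828 88.29548645019531
ext [0.0893 0.0573]
centre [ 0.5211 -0.2363  0.0432]
counter top top 457 ((685.905029296875, -26.82512664794922), (75.68672180175781, 50.407169342041016), 79.17495727539062) z [0.0364 0.0421 0.0451]
counter all top 558 ((693.1155395507812, -31.977176666259766), (83.76747131347656, 6
[... 426 characters left out ...]
54688, -0.0230865478515625), (77.81595611572266, 220.89918518066406), 67.50309753417969) z [0.0064 0.0328 0.0443]
knob scene 97 ((682.6765747070312, -55.27284622192383), (18.88850975036621, 21.9056396484375), 78.69084167480469) z [0.096  0.1073 0.1125]
[ 0.6845255  -0.05777819  0.10625752]
boat 268 ((549.5985717773438, 21.331661224365234), (80.4260025024414, 119.1046142578125), 89.43931579589844) z [0.004  0.0055 0.0172]
tamper 434 ((437.06195068359375, -19.63315200805664), (40.060054779052734, 60.03299331665039), 66.76790618896484) z [0.019  0.0228 0.0378]
spat 2249 ((454.40203857421875, 357.67010498046875), (205.6639404296875, 94.50072479248047), 2.277925491333008) z [0.0011 0.0032 0.021 ]
```

View pics/crop0.png

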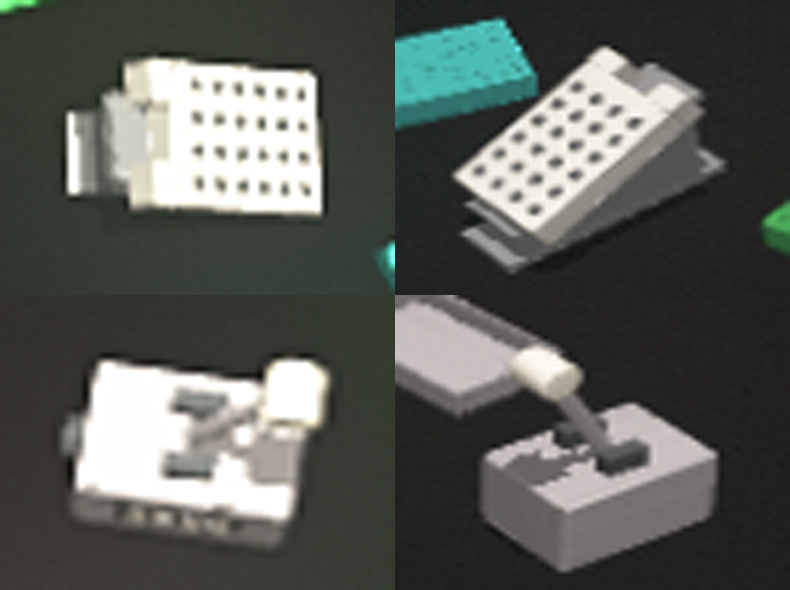

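Crop: the top row shows the white perforated plate with its notch at the high end of the rest (left in the top view, towards +y), which matches the description. The counter's knob leans away from its far end, towards -y. The plate centre is about (0.521, -0.236, 0.0435) with heading about 89°. I plan to grip near the notch with the tool tilted 40°, so that standing the plate up leaves the tool tilted 25°.

```bash
cat > g.py <<'E'
import sys; from h import *
from scipy.spatial.transform import Rotation as R
# tool frames: yaw psi about z, then tilt (deg) about x; tool z=(0,-sin t,-cos t) at psi=0
def ori(t,psi):
    a=np.radians(t);s,c=np.sin(a),np.cos(a)
    M=np.array([[0,1,0],[c,0,-s],[-s,0,-c]]) # columns x=(0,c,-s), y=(1,0,0), z=(0,-s,-c)
    return R.from_euler('z',psi,degrees=True)*R.from_matrix(M)
def cur(): 
    o=get_obs(); w,x,y,z=o['eef_rot']; return o,R.from_quat([x,y,z,w])
def to(p,t,psi):
    o,r=cur(); d=np.array(p)-o['eef_pos']; rv=(ori(t,psi)*r.inv()).as_rotvec()
    print('t',round(o['time_s'],2),'pos',o['eef_pos'].round(4),'d',d.round(4),'rv',rv.round(3),np.linalg.norm(rv).round(3),'q',o['q'].round(2),'F',o['wrist_force'].round(1),'grip',round(o['grasp_force'],1),round(o['opening'],3))
if __name__=='__main__': 
    v=[float(s) for s in sys.argv[1:]]; to(v[:3],v[3],v[4])
E
python3 g.py .521 -.158 .13 40 -1
```

```text
t 0.1 pos [ 0.1731 -0.5478  0.2087] d [ 0.3479  0.3898 -0.0787] rv [-0.597  0.444  1.194] 1.407 q [-1.47  0.18  1.61 -0.    1.35 -0.21] F [0.4 0.4 0.6] grip 0.0 1.001
```

Call:
{"fn": "carry_out", "kwargs": {
  "plan": [
    [[0.023,0.026,0,-0.04,0.03,0.08,1],[0.046,0.052,0,-0.08,0.06,0.16,1],[0.07,0.078,0,-0.12,0.089,0.24,1],[0.093,0.104,0,-0.16,0.118,0.318,1],[0.116,0.13,0,-0.199,0.148,0.398,1]]
  ]
}}

```text
time_s: 0.52
eef_pos: [0.2898, -0.4169, 0.2093]
eef_rot: [0.087, 0.931, 0.344, -0.088]
wrist_force: [0.0, 0.0, -0.4]
opening: 1.0
grasp_force: 0.0
```

Call:
{"fn": "carry_out", "kwargs": {
  "plan": [
    [[0.023,0.026,0,-0.04,0.03,0.08,1],[0.046,0.052,0,-0.08,0.06,0.16,1],[0.07,0.078,0,-0.12,0.089,0.24,1],[0.093,0.104,0,-0.16,0.118,0.318,1],[0.116,0.13,0,-0.199,0.148,0.398,1]]
  ]
}}

```text
time_s: 0.93
eef_pos: [0.4061, -0.2867, 0.2097]
eef_rot: [0.169, 0.822, 0.516, -0.171]
wrist_force: [0.5, -0.1, 0.3]
opening: 1.0
grasp_force: 0.0
```

```bash
python3 g.py .521 -.158 .13 40 -1
```

```text
t 0.93 pos [ 0.4061 -0.2867  0.2097] d [ 0.1149  0.1287 -0.0797] rv [-0.196  0.149  0.393] 0.464 q [-0.55 -0.04  1.92 -0.51  1.15  0.09] F [ 0.5 -0.1  0.3] grip 0.0 1.0
```

Call:
{"fn": "carry_out", "kwargs": {
  "plan": [
    [[0.023,0.026,-0.016,-0.04,0.03,0.08,1],[0.046,0.052,-0.032,-0.08,0.06,0.16,1],[0.07,0.078,-0.048,-0.12,0.089,0.24,1],[0.093,0.104,-0.064,-0.16,0.118,0.318,1],[0.115,0.129,-0.08,-0.196,0.149,0.393,1]]
  ]
}}

```text
time_s: 1.35
eef_pos: [0.5211, -0.1573, 0.1285]
eef_rot: [0.239, 0.67, 0.659, -0.244]
wrist_force: [0.8, -1.7, 0.3]
opening: 1.002
grasp_force: 0.0
```

```bash
python3 g.py .521 -.2287 .0356 40 -1
```

```text
t 1.35 pos [ 0.5211 -0.1573  0.1285] d [-0.0001 -0.0714 -0.0929] rv [-0.    -0.001 -0.   ] 0.001 q [-0.11  0.29  1.84 -0.8   1.1   0.32] F [ 0.8 -1.7  0.3] grip 0.0 1.002
```

Reached. Now descend along the tool, slowing near the end.

Call:
{"fn": "carry_out", "kwargs": {
  "plan": [
    [[0,-0.015,-0.02,0,0,0,1],[0,-0.03,-0.04,0,0,0,1],[0,-0.045,-0.06,0,0,0,1],[0,-0.055,-0.073,0,0,0,1],[0,-0.06,-0.08,0,0,0,1]]
  ]
}}

```text
time_s: 1.77
eef_pos: [0.5185, -0.2197, 0.047]
eef_rot: [0.237, 0.672, 0.658, -0.245]
wrist_force: [-0.2, -0.8, -0.4]
opening: 1.001
grasp_force: 0.0
```

```bash
python3 g.py .521 -.2287 .0356 40 -1; python3 -c "
from h import *
c=shot('scene','s1');i=c['pixels'][170:310,90:290];cv2.imwrite('pics/s1c.png',cv2.resize(i,(800,560),interpolation=cv2.INTER_CUBIC)[:,:,::-1])"
```

```text
t 1.77 pos [ 0.5185 -0.2197  0.047 ] d [ 0.0025 -0.009  -0.0114] rv [-0.003 -0.004  0.005] 0.007 q [-0.23  0.43  1.87 -0.91  0.92  0.39] F [-0.2 -0.8 -0.4] grip 0.0 1.001
```

View pics/s1c.png

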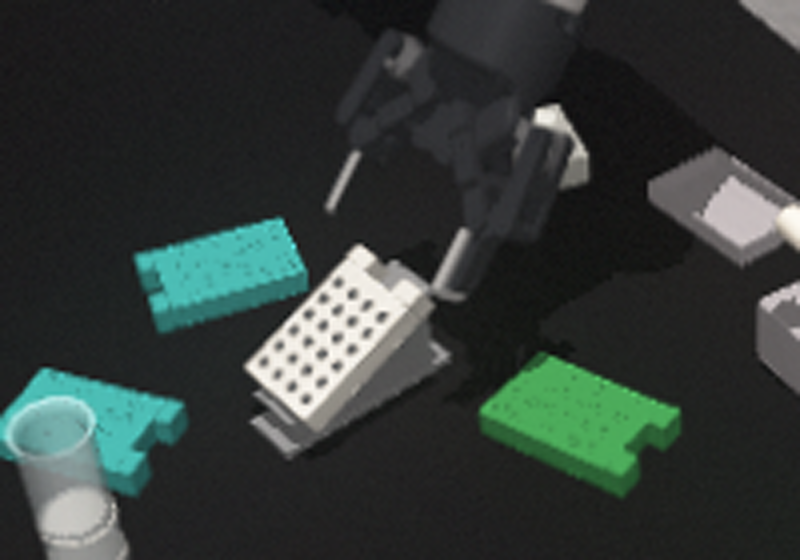

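The fingers straddle the plate's notch end evenly, with the tips at about (335,205) and (450,290) in the crop. I'll go the last bit and close.

Call:
{"fn": "carry_out", "kwargs": {
  "plan": [
    [[0,-0.006,-0.007,0,0,0,1],[0,-0.012,-0.015,0,0,0,1],[0,-0.012,-0.015,0,0,0,1],[0,-0.012,-0.015,0,0,0,0.7],[0,-0.012,-0.015,0,0,0,0.4]]
  ]
}}

```text
time_s: 2.23
eef_pos: [0.5205, -0.2313, 0.035]
eef_rot: [0.239, 0.672, 0.657, -0.244]
wrist_force: [-0.4, 0.4, 0.0]
opening: 0.745
grasp_force: 0.0
```

Call:
{"fn": "carry_out", "kwargs": {
  "plan": [
    [[0,0,0,0,0,0,0],[0,0,0,0,0,0,0],[0,0,0,0,0,0,0],[0,0,0,0,0,0,0],[0,0,0,0,0,0,0]]
  ]
}}

```text
time_s: 2.65
eef_pos: [0.5207, -0.2311, 0.0354]
eef_rot: [0.239, 0.672, 0.657, -0.244]
wrist_force: [-1.1, 4.2, 6.7]
opening: 0.636
grasp_force: 63.2
```

Call:
{"fn": "carry_out", "kwargs": {
  "plan": [
    [[0,0,0,0,0,0,0],[0,0,0,0,0,0,0],[0,0,0,0,0,0,0],[0,0,0,0,0,0,0],[0,0,0,0,0,0,0]]
  ]
}}

```text
time_s: 3.07
eef_pos: [0.5207, -0.2311, 0.0354]
eef_rot: [0.239, 0.672, 0.657, -0.244]
wrist_force: [-0.7, 3.1, 7.0]
opening: 0.638
grasp_force: 63.2
```

```bash
python3 g.py .521 -.2287 .0356 40 -1
```

```text
t 3.07 pos [ 0.5207 -0.2311  0.0354] d [0.0003 0.0024 0.0002] rv [-0.002  0.001  0.004] 0.005 q [-0.25  0.45  1.86 -0.93  0.89  0.4 ] F [-0.7  3.1  7. ] grip 63.2 0.638
```

Call:
{"fn": "carry_out", "kwargs": {
  "plan": [
    [[0,0,0.012,0,0,0,0],[0,0,0.035,0,0,0,0],[0,0,0.07,0,0,0,0],[0,0,0.105,0,0,0,0],[0,0,0.14,0,0,0,0]]
  ]
}}

```text
time_s: 3.48
eef_pos: [0.5195, -0.2309, 0.1759]
eef_rot: [0.238, 0.672, 0.658, -0.244]
wrist_force: [0.4, 0.3, -0.9]
opening: 0.639
grasp_force: 63.6
```

```bash
cat > place.py <<'E'
from g import *
G=np.array([.5207,-.2311,.0354]); C=np.array([.5207,-.236,.0432])
a=np.radians(25); px=np.array([0,np.cos(a),np.sin(a)]); 
px=R.from_euler('z',-1,degrees=True).apply(px)
foot=C-.045*px
f_tool=ori(40,-1).inv().apply(foot-G)
def tcp(footpos,t=-25,psi=-15): return np.array(footpos)-ori(t,psi).apply(f_tool)
if __name__=='__main__':
    print('f_tool',f_tool,'final',tcp([.4744,.2335,.004])); h=tcp([.4744,.2335,.074]); print(h); to(h,-25,-15)
E
python3 place.py
```

```text
f_tool [-2.77846112e-02  8.55167915e-05  3.79578833e-02] final [0.47668293 0.24235042 0.05014381]
[0.47668293 0.24235042 0.12014381]
t 3.48 pos [ 0.5195 -0.2309  0.1759] d [-0.0428  0.4732 -0.0557] rv [ 1.122 -0.161 -0.214] 1.154 q [-0.25  0.2   1.83 -0.78  1.08  0.14] F [ 0.4  0.3 -0.9] grip 63.6 0.639
```

Call:
{"fn": "carry_out", "kwargs": {
  "plan": [
    [[-0.003,0.03,0,0.075,-0.011,-0.014,0],[-0.006,0.06,0,0.15,-0.022,-0.028,0],[-0.009,0.093,0,0.225,-0.032,-0.042,0],[-0.012,0.125,0,0.3,-0.043,-0.057,0],[-0.014,0.158,0,0.374,-0.054,-0.071,0]]
  ]
}}

```text
time_s: 3.9
eef_pos: [0.5059, -0.0715, 0.1755]
eef_rot: [0.117, 0.734, 0.661, -0.106]
wrist_force: [1.1, -0.2, -2.2]
opening: 0.639
grasp_force: 63.6
```

Call:
{"fn": "carry_out", "kwargs": {
  "plan": [
    [[-0.003,0.03,0,0.075,-0.011,-0.014,0],[-0.006,0.06,0,0.15,-0.022,-0.028,0],[-0.009,0.093,0,0.225,-0.032,-0.042,0],[-0.012,0.125,0,0.3,-0.043,-0.057,0],[-0.014,0.158,0,0.374,-0.054,-0.071,0]]
  ]
}}

```text
time_s: 4.32
eef_pos: [0.4919, 0.0863, 0.1755]
eef_rot: [-0.007, 0.768, 0.639, 0.035]
wrist_force: [0.5, -0.7, -2.5]
opening: 0.643
grasp_force: 63.6
```

Call:
{"fn": "carry_out", "kwargs": {
  "plan": [
    [[-0.003,0.03,-0.01,0.075,-0.011,-0.014,0],[-0.006,0.065,-0.02,0.15,-0.022,-0.028,0],[-0.009,0.1,-0.03,0.225,-0.032,-0.042,0],[-0.012,0.135,-0.045,0.3,-0.043,-0.057,0],[-0.015,0.157,-0.055,0.374,-0.054,-0.071,0]]
  ]
}}

```text
time_s: 4.73
eef_pos: [0.4764, 0.2441, 0.1196]
eef_rot: [-0.132, 0.774, 0.595, 0.173]
wrist_force: [-0.7, 0.3, -2.2]
opening: 0.639
grasp_force: 63.7
```

```bash
python3 place.py; python3 -c "
from h import *
t=shot('top','t2');c=shot('scene','s2');i=c['pixels'][90:210,240:400];j=t['pixels'][170:270,110:230]
cv2.imwrite('pics/s2c.png',np.hstack([cv2.resize(i,(460,345),interpolation=cv2.INTER_CUBIC),cv2.resize(j,(340,345))])[:,:,::-1])"
```

```text
f_tool [-2.77846112e-02  8.55167915e-05  3.79578833e-02] final [0.47668293 0.24235042 0.05014381]
[0.47668293 0.24235042 0.12014381]
t 4.73 pos [0.4764 0.2441 0.1196] d [ 0.0003 -0.0018  0.0005] rv [-0.002  0.003 -0.001] 0.004 q [-0.03  0.06  2.02  0.51  1.02 -0.03] F [-0.7  0.3 -2.2] grip 63.7 0.639
```

View pics/s2c.png

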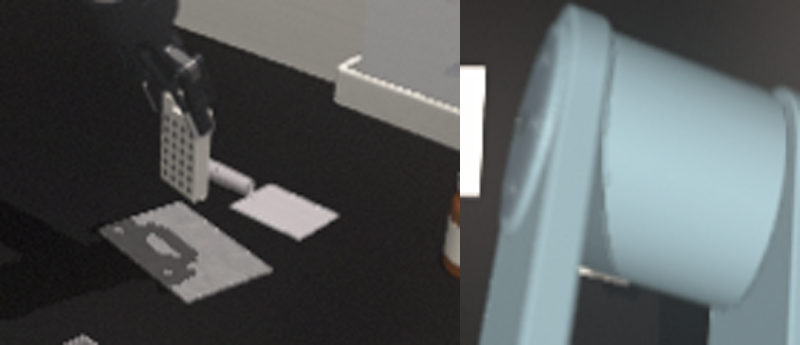

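The plate hangs upright, notch up, over the pad in the scene view; the top view is blocked by the arm. I'll measure its tilt and position from scene depth.

```bash
cat > fit.py <<'E'
from h import *; import sys
c=load(sys.argv[1]);V=world(c);img=c['pixels'].astype(float)
r0,r1,c0,c1=map(int,sys.argv[2:6]);zl,zh=map(float,sys.argv[6:8])
P=V[r0:r1,c0:c1].reshape(-1,3);P=P[(P[:,2]>zl)&(P[:,2]<zh)&(P[:,1]<.33)&(P[:,1]>.1)]
rng=np.random.default_rng(0)
for nm,d in(('face',[-.26,-.97,0]),('side',[.97,-.26,0])):
    d=np.array(d);best=None
    for _ in range(1500):
        s=P[rng.choice(len(P),3,False)];n=np.cross(s[1]-s[0],s[2]-s[0]);l=np.linalg.norm(n)
        if l<2e-5 or abs(n@d)/l<.9: continue
        I=abs((P-s[0])@n/l)<.0025
        if best is None or I.sum()>best.sum():best=I
    if best is None: print(nm,'none');continue
    Q=P[best];m=Q.mean(0);n=np.linalg.svd(Q-m)[2][2];n*=np.sign(n@d)
    h=np.array([-n[1],n[0],0]);h/=np.linalg.norm(h)
    print(nm,len(Q),'n',n.round(3),'tilt',np.degrees(np.arcsin(n[2])).round(1),'heading',np.degrees(np.arctan2(n[1],n[0])).round(1),'mean',m.round(4),'z',np.percentile(Q[:,2],[1,99]).round(4),'along',np.percentile(Q@h,[2,98]).round(4),'off',(m@n).round(4))
E
python3 fit.py s2 118 165 290 318 0.03 0.14
python3 -c "
from h import *
V=world(load('s2'));g=load('s2')['pixels'].mean(-1)
print('pad z',np.nanmedian(V[178:184,318:326,2]))"
```

```text
face 272 n [-0.237 -0.972 -0.012] tilt -0.7 heading -103.7 mean [0.4698 0.2293 0.1053] z [0.0711 0.1386] along [0.374  0.4302] off -0.3353
side 97 n [ 0.97  -0.24  -0.036] tilt -2.1 heading -13.9 mean [0.4967 0.2289 0.1039] z [0.0707 0.1373] along [0.3309 0.3497] off 0.4232
pad z 0.005497384368964797
```

Call:
{"fn": "carry_out", "kwargs": {
  "plan": [
    [[0.001,-0.001,-0.015,0,0,-0.005,0],[0.001,-0.002,-0.03,0,0,-0.01,0],[0.002,-0.004,-0.042,0,0,-0.015,0],[0.002,-0.005,-0.052,0,0,-0.02,0],[0.002,-0.005,-0.058,0,0,-0.02,0]]
  ]
}}

```text
time_s: 5.25
eef_pos: [0.4792, 0.236, 0.0608]
eef_rot: [-0.129, 0.781, 0.587, 0.173]
wrist_force: [-0.0, -0.6, -1.7]
opening: 0.642
grasp_force: 64.1
```

Call:
{"fn": "carry_out", "kwargs": {
  "plan": [
    [[0,0,-0.001,0,0,0,0],[0,0,-0.002,0,0,0,0],[0,0,-0.003,0,0,0,0],[0,0,-0.004,0,0,0,0],[0,0,-0.005,0,0,0,0]]
  ]
}}

```text
time_s: 5.67
eef_pos: [0.4796, 0.2367, 0.0569]
eef_rot: [-0.129, 0.78, 0.587, 0.173]
wrist_force: [-0.8, -0.3, -1.2]
opening: 0.642
grasp_force: 64.1
```

Call:
{"fn": "carry_out", "kwargs": {
  "plan": [
    [[0,0,-0.0005,0,0,0,0],[0,0,-0.001,0,0,0,0],[0,0,-0.001,0,0,0,0],[0,0,-0.0015,0,0,0,0],[0,0,-0.0015,0,0,0,0]]
  ]
}}

```text
time_s: 6.08
eef_pos: [0.4791, 0.2367, 0.055]
eef_rot: [-0.129, 0.781, 0.587, 0.173]
wrist_force: [0.3, 0.5, -2.3]
opening: 0.642
grasp_force: 64.1
```

No contact yet; continue in small steps.

Call:
{"fn": "carry_out", "kwargs": {
  "plan": [
    [[0,0,-0.0005,0,0,0,0],[0,0,-0.001,0,0,0,0],[0,0,-0.0015,0,0,0,0],[0,0,-0.0015,0,0,0,0],[0,0,-0.0015,0,0,0,0]]
  ]
}}

```text
time_s: 6.5
eef_pos: [0.4791, 0.2367, 0.0534]
eef_rot: [-0.129, 0.781, 0.587, 0.173]
wrist_force: [0.1, 0.3, -1.9]
opening: 0.639
grasp_force: 64.1
```

Call:
{"fn": "carry_out", "kwargs": {
  "plan": [
    [[0,0,-0.0005,0,0,0,0],[0,0,-0.001,0,0,0,0],[0,0,-0.001,0,0,0,0],[0,0,-0.001,0,0,0,0],[0,0,-0.001,0,0,0,0]]
  ]
}}

```text
time_s: 6.92
eef_pos: [0.4791, 0.2367, 0.0525]
eef_rot: [-0.129, 0.781, 0.587, 0.173]
wrist_force: [-0.1, 0.3, -1.1]
opening: 0.64
grasp_force: 64.1
```

Call:
{"fn": "carry_out", "kwargs": {
  "plan": [
    [[0,0,-0.0005,0,0,0,0],[0,0,-0.001,0,0,0,0],[0,0,-0.001,0,0,0,0],[0,0,-0.001,0,0,0,0],[0,0,-0.001,0,0,0,0]]
  ]
}}

```text
time_s: 7.33
eef_pos: [0.4793, 0.2368, 0.052]
eef_rot: [-0.129, 0.78, 0.587, 0.173]
wrist_force: [-3.4, -0.8, 5.1]
opening: 0.64
grasp_force: 64.6
```

```bash
python3 g.py .479 .2367 .05 -25 -16; python3 -c "
from h import *
c=shot('scene','s3');i=c['pixels'][130:205,265:365]
cv2.imwrite('pics/s3c.png',cv2.resize(i,(800,600),interpolation=cv2.INTER_CUBIC)[:,:,::-1])"
python3 fit.py s3 130 185 285 325 0.012 0.075
```

```text
t 7.33 pos [0.4793 0.2368 0.052 ] d [-0.0003 -0.0001 -0.002 ] rv [0.001 0.002 0.003] 0.003 q [-0.04  0.18  2.05  0.56  0.88 -0.12] F [-3.4 -0.8  5.1] grip 64.6 0.64
face 235 n [-0.266 -0.964  0.002] tilt 0.1 heading -105.4 mean [0.476  0.2206 0.0436] z [0.0129 0.0745] along [0.3718 0.4272] off -0.3392
side 90 n [ 0.898 -0.439 -0.032] tilt -1.8 heading -26.1 mean [0.5016 0.2199 0.0426] z [0.0135 0.0722] along [0.4085 0.4267] off 0.3524
```

View pics/s3c.png

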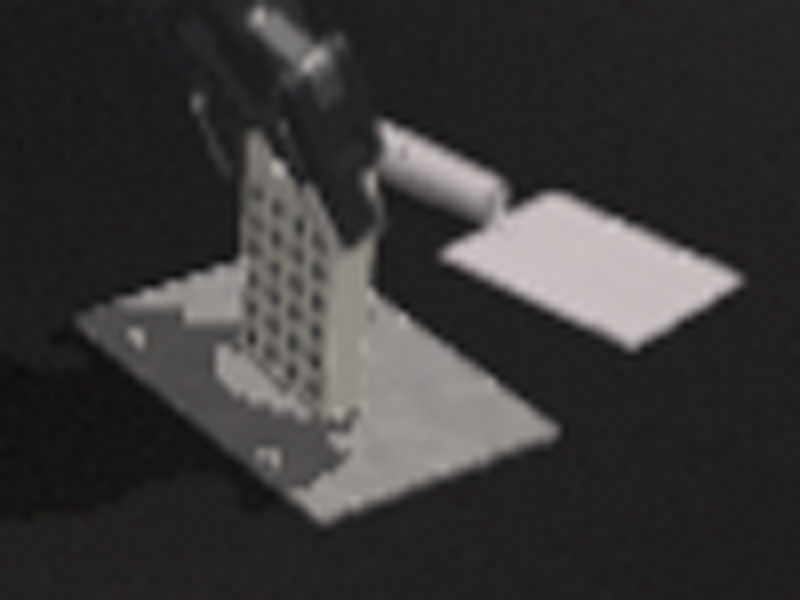

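The plate stands upright in contact with the pad, wholly on it, with its edge parallel to the long side and a contact force of about 7 N. I'll release it.

Call:
{"fn": "carry_out", "kwargs": {
  "plan": [
    [[0,0,0,0,0,0,0.64],[0,0,0,0,0,0,0.66],[0,0,0,0,0,0,0.68],[0,0,0,0,0,0,0.7],[0,0,0,0,0,0,0.73]]
  ]
}}

```text
time_s: 7.8
eef_pos: [0.4792, 0.2366, 0.0514]
eef_rot: [-0.129, 0.781, 0.587, 0.173]
wrist_force: [0.6, 0.0, -0.9]
opening: 0.726
grasp_force: 0.0
```

Call:
{"fn": "carry_out", "kwargs": {
  "plan": [
    [[0,0,0,0,0,0,0.77],[0,0,0,0,0,0,0.82],[0,0,0,0,0,0,0.88],[0,0,0,0,0,0,0.94],[0,0,0,0,0,0,1]]
  ]
}}

```text
time_s: 8.22
eef_pos: [0.4791, 0.2367, 0.0515]
eef_rot: [-0.129, 0.781, 0.587, 0.173]
wrist_force: [1.2, 0.7, -0.1]
opening: 1.003
grasp_force: 0.0
```

```bash
python3 g.py .479 .2367 .05 -25 -16; python3 -c "
from h import *
c=shot('scene','s4');i=c['pixels'][130:205,265:365]
cv2.imwrite('pics/s4c.png',cv2.resize(i,(640,480),interpolation=cv2.INTER_CUBIC)[:,:,::-1])"
python3 fit.py s4 130 185 285 325 0.012 0.075
```

```text
t 8.22 pos [0.4791 0.2367 0.0515] d [-0.0001  0.     -0.0015] rv [0.001 0.001 0.003] 0.004 q [-0.04  0.19  2.05  0.56  0.88 -0.12] F [ 1.2  0.7 -0.1] grip 0.0 1.003
face 236 n [-0.276 -0.961  0.003] tilt 0.2 heading -106.0 mean [0.4766 0.2202 0.0445] z [0.0134 0.0743] along [0.3672 0.4237] off -0.3429
side 77 n [ 0.977 -0.209 -0.039] tilt -2.2 heading -12.1 mean [0.5024 0.2197 0.0421] z [0.0136 0.0681] along [0.3124 0.3295] off 0.4432
```

View pics/s4c.png

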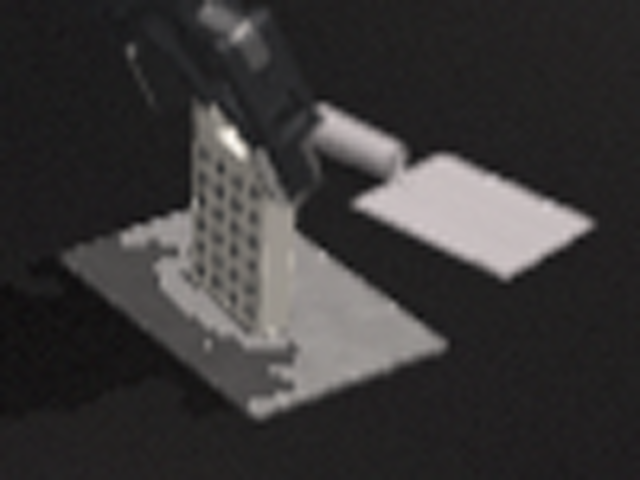

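The plate stands free on the pad. I'll retreat along the tool axis, then go to the lever.

Call:
{"fn": "carry_out", "kwargs": {
  "plan": [
    [[-0.001,-0.004,0.009,0,0,0,1],[-0.003,-0.012,0.027,0,0,0,1],[-0.006,-0.024,0.053,0,0,0,1],[-0.01,-0.037,0.082,0,0,0,1],[-0.013,-0.051,0.113,0,0,0,1]]
  ]
}}

```text
time_s: 8.68
eef_pos: [0.4649, 0.1851, 0.1655]
eef_rot: [-0.13, 0.781, 0.587, 0.172]
wrist_force: [0.8, -0.4, -0.3]
opening: 0.997
grasp_force: 0.0
```

```bash
python3 g.py .675 -.09 .19 0 -10.7;python3 -c "
from h import *
c=shot('scene','s5')"
python3 fit.py s5 130 185 285 325 0.012 0.095
```

```text
t 8.68 pos [0.4649 0.1851 0.1655] d [ 0.2101 -0.2751  0.0245] rv [-0.423  0.101  0.094] 0.445 q [-0.17 -0.07  2.04  0.47  1.17 -0.07] F [ 0.8 -0.4 -0.3] grip 0.0 0.997
face 304 n [-0.272 -0.962  0.004] tilt 0.2 heading -105.8 mean [0.476  0.2203 0.0534] z [0.0127 0.0942] along [0.3697 0.4255] off -0.341
side 128 n [ 0.976 -0.219 -0.003] tilt -0.1 heading -12.7 mean [0.5022 0.2198 0.0523] z [0.0128 0.0945] along [0.3159 0.3332] off 0.4417
```

Call:
{"fn": "carry_out", "kwargs": {
  "plan": [
    [[0.02,-0.027,0.01,-0.042,0.01,0.009,0.5],[0.04,-0.055,0.02,-0.085,0.02,0.019,0],[0.062,-0.083,0.025,-0.127,0.03,0.028,0],[0.084,-0.11,0.025,-0.17,0.04,0.038,0],[0.105,-0.138,0.025,-0.212,0.05,0.047,0]]
  ]
}}

```text
time_s: 9.15
eef_pos: [0.5725, 0.0458, 0.1911]
eef_rot: [-0.063, 0.78, 0.617, 0.087]
wrist_force: [0.4, 1.4, 0.2]
opening: 0.298
grasp_force: 0.0
```

Call:
{"fn": "carry_out", "kwargs": {
  "plan": [
    [[0.02,-0.027,0,-0.042,0.01,0.009,0],[0.04,-0.055,0,-0.085,0.02,0.019,0],[0.062,-0.083,0,-0.127,0.03,0.028,0],[0.084,-0.11,0,-0.17,0.04,0.038,0],[0.105,-0.137,0,-0.211,0.051,0.047,0]]
  ]
}}

```text
time_s: 9.57
eef_pos: [0.677, -0.0911, 0.1903]
eef_rot: [0.001, 0.77, 0.638, -0.0]
wrist_force: [0.5, 0.5, -0.8]
opening: 0.002
grasp_force: 0.0
```

```bash
python3 g.py .675 -.09 .095 0 -10.7
```

```text
t 9.57 pos [ 0.677  -0.0911  0.1903] d [-0.002   0.0011 -0.0953] rv [ 0.002  0.001 -0.   ] 0.003 q [-0.31  0.43  1.33 -0.    1.38 -0.12] F [ 0.5  0.5 -0.8] grip 0.0 0.002
```

Descend, slightly farther back, then look.

Call:
{"fn": "carry_out", "kwargs": {
  "plan": [
    [[-0.001,-0.003,-0.025,0,0,0,0],[-0.002,-0.003,-0.05,0,0,0,0],[-0.002,-0.003,-0.075,0,0,0,0],[-0.002,-0.003,-0.09,0,0,0,0],[-0.002,-0.003,-0.095,0,0,0,0]]
  ]
}}

```text
time_s: 9.98
eef_pos: [0.6717, -0.0921, 0.0912]
eef_rot: [-0.002, 0.77, 0.638, -0.001]
wrist_force: [-0.3, 1.0, -0.6]
opening: -0.005
grasp_force: 0.0
```

```bash
python3 g.py .675 -.09 .095 0 -10.7; python3 -c "
from h import *
c=shot('scene','s6');i=c['pixels'][190:280,240:360]
cv2.imwrite('pics/s6c.png',cv2.resize(i,(800,600),interpolation=cv2.INTER_CUBIC)[:,:,::-1])"
```

```text
t 9.98 pos [ 0.6717 -0.0921  0.0912] d [0.0033 0.0021 0.0038] rv [-0.002 -0.004 -0.   ] 0.005 q [-0.31  0.52  1.41  0.    1.21 -0.12] F [-0.3  1.  -0.6] grip 0.0 -0.005
```

View pics/s6c.png

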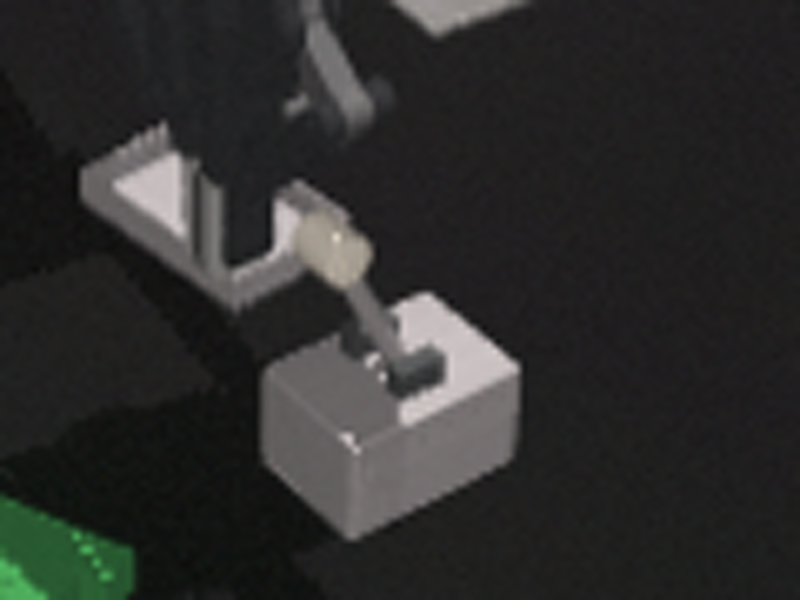

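The shut fingertips at (235,260) stand just short of the knob at (330,245), on its -y side. I'll push along the counter's +y.

Call:
{"fn": "carry_out", "kwargs": {
  "plan": [
    [[0.002,0.01,0.001,0,0,0,0],[0.004,0.02,0.002,0,0,0,0],[0.006,0.03,0.002,0,0,0,0],[0.007,0.039,0.002,0,0,0,0],[0.009,0.047,0.002,0,0,0,0]]
  ]
}}

```text
time_s: 10.45
eef_pos: [0.6838, -0.0436, 0.0978]
eef_rot: [0.001, 0.769, 0.639, 0.001]
wrist_force: [0.3, 0.1, 0.6]
opening: -0.002
grasp_force: 0.0
```

Call:
{"fn": "carry_out", "kwargs": {
  "plan": [
    [[0.001,0.003,0,0,0,0,0],[0.001,0.006,0,0,0,0,0],[0.002,0.009,0,0,0,0,0],[0.002,0.012,0,0,0,0,0],[0.003,0.014,0,0,0,0,0]]
  ]
}}

```text
time_s: 10.87
eef_pos: [0.686, -0.0312, 0.0964]
eef_rot: [0.0, 0.77, 0.638, 0.001]
wrist_force: [-0.3, 0.5, 0.1]
opening: -0.005
grasp_force: 0.0
```

```bash
python3 g.py .687 -.024 .097 0 -10.7
```

```text
t 10.87 pos [ 0.686  -0.0312  0.0964] d [0.001  0.0072 0.0006] rv [-0.     0.001 -0.001] 0.001 q [-0.22  0.53  1.39  0.    1.22 -0.03] F [-0.3  0.5  0.1] grip 0.0 -0.005
```

```bash
python3 -c "
from h import *
c=shot('scene','s7');i=c['pixels'][190:280,240:360]
cv2.imwrite('pics/s7c.png',cv2.resize(i,(640,480),interpolation=cv2.INTER_CUBIC)[:,:,::-1])"
```

```text
(no output)
```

View pics/s7c.png

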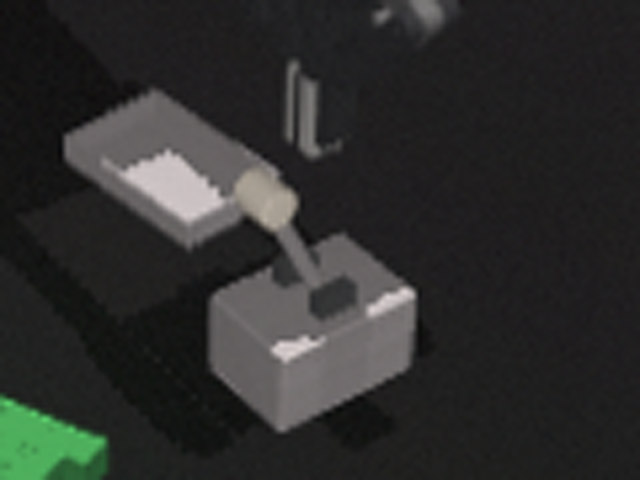

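```bash
cat > pj.py <<'E'
from h import *
def proj(c,p):
    q=np.linalg.inv(c['cam_to_world'])@np.r_[p,1]; x,y=q[0]/-q[2],-q[1]/-q[2]; f=1+float(c['k1'])*(x*x+y*y);K=c['camera_matrix']
    return K[0,0]*x*f+K[0,2],K[1,1]*y*f+K[1,2]
E
python3 - <<'E'
from pj import *
c=load('s7');W=world(c)
f=lambda p:((np.array(proj(c,p))-[240,190])*640/120).round()
print('tcp',f([.686,-.031,.096]),'knob',f([.682,-.056,.102]),'hinge',f([.687,-.029,.048]))
def at(u,v): 
    r,cc=int(190+v*120/640),int(240+u*120/640); return W[r,cc].round(4)
for n,p in dict(knob=(265,200),knobL=(248,190),knobR=(285,210),tip=(312,140),tip2=(308,120),boxL=(215,300),boxN=(280,358),boxR=(408,292),boxF=(343,240),lev=(298,245)).items(): print(n,p,at(*p))
t=load('t2');
for r in(0,): pass
a=load('top0');W=world(a)
print('top knob px',W[122,280],W[118,278]);
E
python3 g.py .687 -.024 .097 0 -10.7
```

```text
tcp [312. 187.] knob [261. 199.] hinge [313. 280.]
knob (265, 200) [ 0.6875 -0.0623  0.1093]
knobL (248, 190) [ 0.6775 -0.0604  0.1079]
knobR (285, 210) [ 0.6917 -0.0547  0.1021]
tip (312, 140) [ 0.6904 -0.0389  0.126 ]
tip2 (308, 120) [ 0.6897 -0.0417  0.1372]
boxL (215, 300) [ 0.6602 -0.0587  0.0403]
boxN (280, 358) [ 0.7016 -0.0663  0.0394]
boxR (408, 292) [ 0.7145 -0.0037  0.0442]
boxF (343, 240) [0.6743 0.0037 0.0421]
lev (298, 245) [ 0.6871 -0.0421  0.0763]
top knob px [ 0.67386957 -0.05951993  0.10897768] [ 0.68220922 -0.05501919  0.11187787]
t 10.92 pos [ 0.6862 -0.031   0.0964] d [0.0008 0.007  0.0006] rv [-0.001  0.001 -0.001] 0.002 q [-0.22  0.53  1.39  0.    1.22 -0.03] F [-0.3  0.4 -0.1] grip 0.0 -0.001
```

The fingertips passed over the knob: they show at (320,155), while the TCP projects to (312,187), so the visible tips are about 18 mm higher than the nominal TCP. The knob has not moved. I'll go up, back and down again about 22 mm lower.

Call:
{"fn": "carry_out", "kwargs": {
  "plan": [
    [[0,0,0.015,0,0,0,0],[0,0,0.03,0,0,0,0],[-0.004,-0.02,0.03,0,0,0,0],[-0.008,-0.042,0.03,0,0,0,0],[-0.012,-0.068,0.03,0,0,0,0]]
  ]
}}

```text
time_s: 11.33
eef_pos: [0.6746, -0.0995, 0.1285]
eef_rot: [0.001, 0.769, 0.639, 0.001]
wrist_force: [0.8, -0.9, -0.8]
opening: -0.002
grasp_force: 0.0
```

Call:
{"fn": "carry_out", "kwargs": {
  "plan": [
    [[0,0,0,0,0,0,0],[0,0,-0.015,0,0,0,0],[0,0,-0.03,0,0,0,0],[0,0,-0.045,0,0,0,0],[0,0,-0.051,0,0,0,0]]
  ]
}}

```text
time_s: 11.75
eef_pos: [0.6729, -0.099, 0.0735]
eef_rot: [-0.001, 0.77, 0.638, -0.0]
wrist_force: [-1.8, -0.1, 0.2]
opening: 0.0
grasp_force: 0.0
```

Call:
{"fn": "carry_out", "kwargs": {
  "plan": [
    [[0.001,0.006,0,0,0,0,0],[0.002,0.012,0,0,0,0,0],[0.004,0.02,0,0,0,0,0],[0.005,0.028,0,0,0,0,0],[0.007,0.036,0,0,0,0,0]]
  ]
}}

```text
time_s: 12.17
eef_pos: [0.6821, -0.0627, 0.0769]
eef_rot: [0.001, 0.769, 0.639, 0.001]
wrist_force: [-1.1, -3.2, 3.0]
opening: 0.002
grasp_force: 1.2
```

```bash
python3 g.py .687 -.024 .075 0 -10.7; python3 -c "
from h import *
c=shot('scene','s8');i=c['pixels'][190:280,240:360]
cv2.imwrite('pics/s8c.png',cv2.resize(i,(640,480),interpolation=cv2.INTER_CUBIC)[:,:,::-1])"
```

```text
t 12.17 pos [ 0.6821 -0.0627  0.0769] d [ 0.0049  0.0387 -0.0019] rv [ 0.001  0.003 -0.001] 0.004 q [-0.26  0.55  1.41  0.    1.19 -0.08] F [-1.1 -3.2  3. ] grip 1.2 0.002
```

View pics/s8c.png

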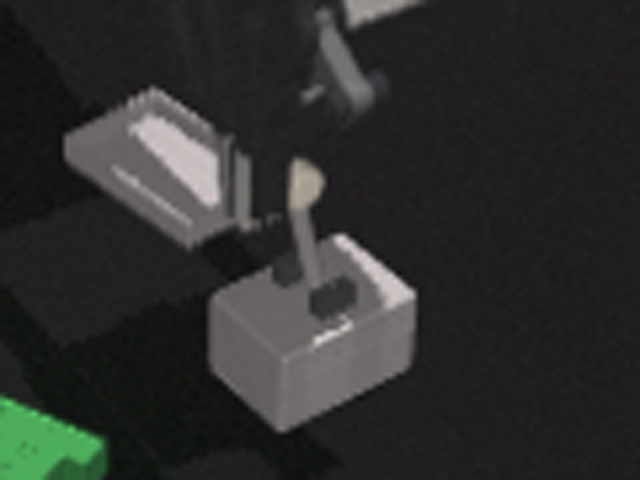

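The lever is now moving: the knob is at (305,180) and about -3 N shows on the wrist. I'll go on with care.

Call:
{"fn": "carry_out", "kwargs": {
  "plan": [
    [[0.001,0.005,0,0,0,0,0],[0.002,0.01,0,0,0,0,0],[0.003,0.014,0,0,0,0,0],[0.004,0.018,0,0,0,0,0],[0.004,0.02,0,0,0,0,0]]
  ]
}}

```text
time_s: 12.63
eef_pos: [0.6854, -0.0429, 0.0755]
eef_rot: [0.001, 0.77, 0.638, 0.001]
wrist_force: [0.6, -2.5, 1.9]
opening: 0.004
grasp_force: 1.3
```

Call:
{"fn": "carry_out", "kwargs": {
  "plan": [
    [[0,0.001,0,0,0,0,0],[0,0.002,0,0,0,0,0],[0.001,0.003,0,0,0,0,0],[0.001,0.004,0,0,0,0,0],[0.001,0.005,0,0,0,0,0]]
  ]
}}

```text
time_s: 13.05
eef_pos: [0.6861, -0.0385, 0.0753]
eef_rot: [0.0, 0.77, 0.638, 0.001]
wrist_force: [0.3, -3.4, -0.2]
opening: 0.002
grasp_force: 1.3
```

Call:
{"fn": "carry_out", "kwargs": {
  "plan": [
    [[0,0.001,0,0,0,0,0],[0,0.002,0,0,0,0,0],[0.001,0.003,0,0,0,0,0],[0.001,0.004,0,0,0,0,0],[0.001,0.005,0,0,0,0,0]]
  ]
}}

```text
time_s: 13.47
eef_pos: [0.6868, -0.0333, 0.075]
eef_rot: [0.0, 0.77, 0.638, 0.0]
wrist_force: [0.2, -3.3, -1.6]
opening: -0.002
grasp_force: 1.6
```

Run:
```python
from pj import *
from h import shot
c=shot('scene','s9');W=world(c)
P=W[200:245,280:325].reshape(-1,3);col=c['pixels'][200:245,280:325].reshape(-1,3).astype(int)
k=(P[:,2]>.088)&(P[:,2]<.12)&(col[:,0]-col[:,2]>15)
print(k.sum(),P[k].mean(0),P[k].min(0),P[k].max(0))
for n in('s6','s8'):
    d=load(n);W=world(d);P=W[200:245,280:325].reshape(-1,3);col=d['pixels'][200:245,280:325].reshape(-1,3).astype(int);k=(P[:,2]>.088)&(P[:,2]<.12)&(col[:,0]-col[:,2]>15);print(n,k.sum(),P[k].mean(0),P[k].max(0))
```

```text
34 [ 0.69792701 -0.01470105  0.1075256 ] [ 0.69205319 -0.02166244  0.09867515] [ 0.69960145 -0.00726072  0.11502714]
s6 80 [ 0.68475305 -0.05906932  0.10632054] [ 0.69318356 -0.04900858  0.11384442]
s8 33 [ 0.6928227  -0.04482488  0.10902066] [ 0.69626917 -0.03891092  0.11704981]
```

About 41 of 52 mm done; continue.

Call:
{"fn": "carry_out", "kwargs": {
  "plan": [
    [[0,0.002,0,0,0,0,0],[0.001,0.004,0,0,0,0,0],[0.001,0.006,0,0,0,0,0],[0.001,0.007,0,0,0,0,0],[0.001,0.007,0,0,0,0,0]]
  ]
}}

```text
time_s: 13.93
eef_pos: [0.6879, -0.0261, 0.0752]
eef_rot: [0.0, 0.77, 0.639, 0.0]
wrist_force: [-0.2, -3.8, -2.8]
opening: -0.003
grasp_force: 2.0
```

Call:
{"fn": "carry_out", "kwargs": {
  "plan": [
    [[0,0.001,0,0,0,0,0],[0,0.002,0,0,0,0,0],[0.001,0.003,0,0,0,0,0],[0.001,0.003,0,0,0,0,0],[0.001,0.003,0,0,0,0,0]]
  ]
}}

```text
time_s: 14.35
eef_pos: [0.6883, -0.024, 0.0753]
eef_rot: [0.0, 0.77, 0.638, -0.0]
wrist_force: [-3.8, -5.7, -0.8]
opening: 0.001
grasp_force: 3.5
```

Call:
{"fn": "carry_out", "kwargs": {
  "plan": [
    [[0,0.0005,0,0,0,0,0],[0,0.001,0,0,0,0,0],[0,0.001,0,0,0,0,0],[0,0.0015,0,0,0,0,0],[0,0.0015,0,0,0,0,0]]
  ]
}}

```text
time_s: 14.77
eef_pos: [0.6883, -0.0238, 0.0753]
eef_rot: [0.001, 0.77, 0.638, -0.001]
wrist_force: [-3.7, -10.2, -1.9]
opening: -0.002
grasp_force: 5.3
```

The force rises steeply without motion, so the lever is at its stop. Back off and lift away.

Call:
{"fn": "carry_out", "kwargs": {
  "plan": [
    [[-0.002,-0.012,0,0,0,0,0],[-0.005,-0.027,0,0,0,0,0],[-0.009,-0.045,0,0,0,0,0],[-0.012,-0.065,0,0,0,0,0],[-0.016,-0.085,0,0,0,0,0]]
  ]
}}

```text
time_s: 15.18
eef_pos: [0.6735, -0.1076, 0.0761]
eef_rot: [0.001, 0.77, 0.639, 0.002]
wrist_force: [-0.3, 0.1, -0.0]
opening: -0.003
grasp_force: 0.0
```

Call:
{"fn": "carry_out", "kwargs": {
  "plan": [
    [[0,-0.01,0.01,0,0,0,0],[0,-0.02,0.04,0,0,0,0],[0,-0.03,0.08,0,0,0,0],[0,-0.03,0.115,0,0,0,0],[0,-0.03,0.13,0,0,0,0]]
  ]
}}

```text
time_s: 15.6
eef_pos: [0.6761, -0.1383, 0.2135]
eef_rot: [0.004, 0.77, 0.638, 0.004]
wrist_force: [0.6, 0.0, 1.4]
opening: 0.002
grasp_force: 0.0
```

```bash
python3 - <<'E'
from h import *
c=shot('scene','s10');W=world(c)
P=W[200:245,280:325].reshape(-1,3);col=c['pixels'][200:245,280:325].reshape(-1,3).astype(int)
k=(P[:,2]>.088)&(P[:,2]<.12)&(col[:,0]-col[:,2]>15)
print('knob',k.sum(),P[k].mean(0)); o=get_obs(); print(o['eef_pos'],o['wrist_force'],o['dq'].round(3))
E
python3 fit.py s10 130 185 285 325 0.012 0.095
```

```text
knob 64 [ 0.6848121  -0.05842739  0.10510987]
[ 0.67700743 -0.13825292  0.21547569] [ 0.86017478 -0.1238887   2.31202824] [ 0.007  0.025  0.039 -0.003 -0.073 -0.   ]
face 307 n [-0.273 -0.962  0.006] tilt 0.3 heading -105.8 mean [0.4758 0.2203 0.0534] z [0.0127 0.0937] along [0.3681 0.4256] off -0.3414
side 125 n [ 0.905 -0.424 -0.009] tilt -0.5 heading -25.1 mean [0.5021 0.2193 0.0539] z [0.0141 0.0938] along [0.403 0.42 ] off 0.3611
```

View pics/s10.png

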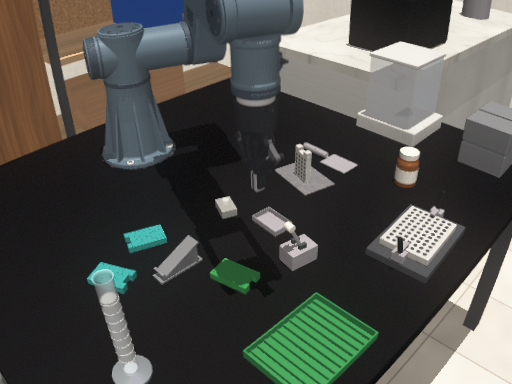

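The plate stands on the pad at (303,163), the lever knob is back at rest at (290,229), and the bystanders have not moved. The arm touches nothing.

Call:
{"fn": "carry_out", "kwargs": {
  "plan": [
    [[0,0,0,0,0,0,0],[0,0,0,0,0,0,0],[0,0,0,0,0,0,0],[0,0,0,0,0,0,0],[0,0,0,0,0,0,0]]
  ]
}}

```text
time_s: 16.07
eef_pos: [0.6724, -0.1364, 0.2038]
eef_rot: [-0.001, 0.77, 0.639, 0.0]
wrist_force: [-0.4, -0.1, 0.3]
opening: -0.003
grasp_force: 0.0
```

```bash
python3 -c "
from bench import hand_in; print(hand_in())"
```

```text
the job is handed in; nothing more can be done
None
```

The plate stands released and upright, notch up, wholly on the pad and along its long side; the tally lever was then pushed to its stop and sprang back (a first pass had gone over the knob without moving it), and the job is handed in at about 16 s.

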